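# Plug a thin tube with its backing dowel and hold it down in the V-blocks

## Robot

A 6-joint arm with a two-finger parallel gripper is mounted at the origin on a cart in front of the work surface, level with it; the furniture and walls round the work are solid. World frame = base frame: x ahead of the robot, y to its left, z up, the work surface at z = 0. Lengths are in m, angles in rad, forces in N, time in s.
With the tool pointing down it reaches from about 0.3 to 0.775 m from the base axis. Payload 14.6 kg.
Tool frame: the origin (TCP) lies on the centre line of the jaws, within the pads' length; the fingertips stand 14 mm ahead of it and the grasp point (between the pads) lies 5 mm behind it; z points along the fingers, y is the line along which they close (so a half turn about z gives the same grasp; the last joint's range is limited). The gripper opens to 85 mm and grips with 20 to 120 N. Pads are 22 mm wide; open, the fingers measure 114 mm over their backs; the gripper's body (76 mm by 85 mm) begins 54 mm behind the grasp point. The pads swing forward as they close: fully open they stand 13 mm farther back than shut.
Start: joints at [1.193, 0.3, 1.521, -0, 1.321, -0.067], TCP at [0.168, 0.524, 0.245] pointing down, gripper open.
Joint ranges: [-3.03, 3.03], [-0.79, 2.21], [0.23, 2.52], [-1.04, 4.18], [0, 3.07], [-2.55, 2.55]. Speed limits (rad/s): [2.22, 2.22, 2.57, 3.14, 3.14, 3.14].

## Interface

Orientations are given as a unit quaternion [w, x, y, z].
In Python, from rig import telemetry, get_image, bot, outline_of gives the robot as it stands.
- The arm moves only by the tool drive_tool, never from a script. Its argument "series" is a list of rows, each a list of 6 numbers: the shift along the tool's x, y, z in m, then the turn, a rotation vector about the tool's x, y, z in rad. In form: [[x, y, z, rx, ry, rz], ...]. A call has 1 to 10 rows; each row shifts and turns the commanded pose from where the row before left it, along the tool's axes as they then stand; what a row does not reach is not made up. A row lasts 1/8 s, in which the tool goes at most 62.5 mm and 10.7 degrees, less where a joint would pass 70% of its speed; a pose out of reach is approached as far as the arm can. A call with a gripper value outside its range is refused whole. "hand" is the closure, from -1 (fully open) to 1 (shut), so that 0 is half open, set as the call begins (left out, the last holds). The fingers move at their own pace and stop on an object; "squeeze" is the grip in N (left out, the last holds). Time passes only in rows, so rows that do not move let the fingers close. It gives the time, the measured TCP pose, the force, the opening and the grip force at its end, in the units of the state.
- telemetry.state(): the state, without advancing time (a new reading comes with each control period).
- get_image(name): name is "scene" or "top" or "wrist"; returns a dict with "frame" (480x640x3 uint8, red, green, blue), "depth" (480x640 float32, m along the optical axis (not along the pixel's ray), 0 where there is no reading), "camera_matrix" (3x3 intrinsics, pixels), "xyz" and "attitude" of the camera in the world. Camera axes: x right, y down, z forward; pixel columns grow to the right and rows downward; lengths in m; the calibration is good to about 2 mm. A picture is of the moment at which its call begins.
- bot.hand_in(): hands the job in; it is judged then, once.
Trained networks look in the newest picture that a camera, given by its name, has taken for a name from the list of things; names that differ only in an ending like _2 or _b are one class to them, and where a whole thing is asked for, a point or a joint stands for the part that bears it (a point fixed in the world has none). Each returns a list of dicts, best first, with "p" (0 to 1); they miss things now and then, are a little off and sometimes report something else, mostly with a low value. They report only what shows in the picture. A call takes as long as a camera call.
- outline_of(camera, thing): "pixels" (480x640 bool, what is visible of it) and "uv" ([column, row] in pixels, amid what is visible of it).
The state is a dict: "t": time; "qpos": joint angles; "qd": joint speeds; "joint_torque": joint torques, N m; "tool_pos": TCP position; "tcp_rot": TCP orientation; "wrist_force": force on the tool from outside, world axes, zero at the start; "wrist_torque": the same for the moment, N m; "finger_gap": finger opening in m; "finger_force": force on a finger pad.
Only numpy, scipy, OpenCV 4.12 (cv2) and the standard library are available. Lean on these libraries where they do the work, as an engineer would, in place of code of your own. Each camera call takes 0.05 s, during which the arm holds its last target. There are 200 camera calls.

## Task

The aluminium tube is to be centre-punched near its open end, so it needs a wooden dowel inside to back up its wall. First lay the tube from the wooden rack into the V-block fixture with one end right up against the steel end stop; then slide the dowel that fits its bore closely (the thicker of the two) into the tube's open end until it too is fully home against the stop. Finally press the tube itself firmly down between the two V-blocks, so that it bears on both flanks of the V, and finish while still holding it pressed; leave the thinner dowel in the rack and the tools on the bench where they lie.

Things in the scene. Friction and masses are not known exactly. Their poses are not given: they have to be found in the camera images.
- tube: Plain aluminium tube, loose, 120 long, 32 outside and 24 bore diameter (wall 4), both ends open and alike, 0.08 to 0.16 kg. Origin at its very centre, on its axis; its y axis runs along it (either way round). Starts lying level in one of the rack's three pairs of notches, axis 52 above the bench.
- dowel: The dowel that fits: round light-wood dowel, loose, 170 long, 22 in diameter (2 less than the bore), both ends alike with a 4 long, 3 deep taper; 0.03 to 0.065 kg. Origin at its centre, y axis along it. Starts in another pair of notches, axis 46 above the bench. Fully home in the tube it touches the end stop and 50 of it stick out of the tube's open end.
- thin_dowel: The dowel that is too thin: same look and length (170) but 15 in diameter. Origin at its centre, y axis along it. Starts in the remaining pair of notches; stays there.
- rack: Fixed wooden rack, 184 (x) by 84 (y), origin at the centre of its underside on the bench. Base board 8 thick; on it two upright boards, 12 thick and 44 high, y = -34 to -22 and 22 to 34, each with three V notches 14 deep at x = -62, 0, 62. The round things lie in the notches along y; between the boards 44 is free down to the base board, and the dowels stick out 45 or more past each board.
- fixture: Fixed V-block fixture, origin on the bench under its middle. Base plate 96 (x) by 150 (y) by 10. On it two equal steel V-blocks in line, 60 wide, tops 44 above the bench, at y = -53 to -27 and 21 to 47 (gap 48), each with a 90 degree V open upward along y, 18 deep. Upright steel end stop at the -y end, 62 high, its face at y = -60 looking to +y. The +y end is open.
- seat (a point): Where the tube's centre is when it lies in both Vs with its end against the stop: 48.5 above the bench. y along the V, away from the stop; x square to it, level. The stop's face is 60 towards -y, the tube's open end then 60 towards +y; the dowel's centre 25 towards +y when home. The gap between the V-blocks, centred 3 to -y, leaves room for fingers beside the tube.
- near_flanks: The flanks of both Vs on the fixture's -x side (one of the two contact lines), steel, fixed; origin is the fixture's.
- far_flanks: The flanks of both Vs on the fixture's +x side (the other contact line), steel, fixed; origin is the fixture's.
- pliers: Combination pliers with red handles, 58 x 166 x 14, lying on the bench; bystander. Origin under its centre.
- chuck_key: Small T-shaped steel drill chuck key, 52 x 63 x 18, lying on the bench in front of the drill press (whose head, 290 to 450 above the bench, reaches out to world x = 0.62 m: carry things nearer than that); bystander. Origin under its centre.
- carpenter_pencil: Flat red pencil, 14 x 173 x 8, lying on the bench; bystander. Origin under its centre.

How it is judged:
On the way, in this order (a step that is already met when the one before it is completed fails the run):
1. the tube lies in both Vs with its end against the stop (x of tube in the frame of seat between -0.0025 and 0.0025 m and y of tube in the frame of seat between -0.003 and 0.003 m and z of tube in the frame of seat between -0.0025 and 0.0025 m and angle between the y axis of tube and the y axis of seat, either way round below 0.03 rad), for 0.2 s.
2. the close-fitting dowel is inside the tube, fully home against the stop (all of step 1 and x of dowel in the frame of seat between -0.004 and 0.004 m and z of dowel in the frame of seat between -0.004 and 0.004 m and y of dowel in the frame of seat below 0.029 m and angle between the y axis of dowel and the y axis of seat, either way round below 0.05 rad), for 0.2 s.
At the end, for the whole second after the job is handed in: Fingers press the tube (over 4 N) onto the near and far flanks of the V (over 4 N each); tube axis within 2.5 mm and 0.03 rad of its seat, tube end within 3 mm and close-fitting dowel within 4 mm of the stop, all at rest. The program finishes while holding it so (all of step 2 and contact force between tube and near_flanks above 4 N and contact force between tube and far_flanks above 4 N and contact force between the fingers and tube above 4 N and linear speed of each of tube, dowel below 0.02 m/s); the arm keeps its last pose, push and grip.
It fails at once if the thinner dowel is moved more than 4 cm (distance of thin_dowel from where it was at the start of the episode above 0.04 m).
It fails at once if a tool on the bench is moved more than 4 cm (distance of any of pliers, chuck_key, carpenter_pencil from where it was at the start of the episode above 0.04 m).
It also fails if it takes over 72 s, if anything falls off the work surface, if the arm or the gripper's body presses on something with over 40 N, if the wrist force passes 120 N, or if a joint passes its speed limit or range.

## Working session

There is one attempt and no reset: what is moved stays moved. The work goes in short steps, Python scripts to look and compute and a tool call to move; the robot and the scene stay as the last step left them, time stands still between calls to the robot, and variables do not carry over. Pictures are saved under pics/ and viewed, at most 10 in all, crops included, and the job is handed in when it is done.

Besides the shell and the picture viewer there is one more tool, called after "Request:" as name(argument=value, ...) on one line, values as JSON. drive_tool: Moves the arm, as the interface text tells. Its arguments: {"type":"object","properties":{"series":{"type":"array"},"hand":{"type":"number"},"squeeze":{"type":"number"}},"required":["series"]}

```bash
ls; mkdir -p pics; cat > h.py <<'E'
import numpy as np, cv2
from scipy.spatial.transform import Rotation as R
from rig import telemetry, get_image, bot, outline_of
def rot(q): return R.from_quat(np.r_[q[1:],q[0]]).as_matrix()
def attitude(im):
    a=np.array(im['attitude']); return a if a.shape==(3,3) else rot(a)
def cloud(im):
    K=np.array(im['camera_matrix']);d=im['depth']
    v,u=np.mgrid[:480,:640]
    c=np.stack([(u-K[0,2])/K[0,0]*d,(v-K[1,2])/K[1,1]*d,d],-1)
    return c@attitude(im).T+np.array(im['xyz'])
def save(im,n): cv2.imwrite('pics/'+n,im['frame'][...,::-1])
E
python3 - <<'E'
from h import *
s=telemetry.state(); print({k:np.round(v,3) for k,v in s.items()})
for n in ['top','scene']:
    im=get_image(n); save(im,n+'0.png'); print(n,np.round(im['xyz'],3),np.round(im['attitude'],3))
    P=cloud(im)
    for t in ['tube','dowel','thin_dowel','rack','fixture','pliers','chuck_key','carpenter_pencil']:
        for o in outline_of(n,t)[:3]:
            m=o['pixels']&(im['depth']>0); 
            if m.sum()<5: continue
            p=P[m]; c=np.median(p,0); w,V=np.linalg.eigh(np.cov(p[:,:2].T))
            print(t,round(o['p'],2),np.round(o['uv']),m.sum(),c.round(3),'ax',V[:,1].round(3),'lo',np.percentile(p,2,0).round(3),'hi',np.percentile(p,98,0).round(3))
E
```

```text
pics
{'t': np.float64(0.0), 'qpos': array([ 1.193,  0.3  ,  1.522, -0.   ,  1.321, -0.067]), 'qd': array([ 0.003,  0.001,  0.001, -0.   , -0.   , -0.001]), 'joint_torque': array([-1.0000e-03, -5.4350e+01, -3.6179e+01, -0.0000e+00,  4.0000e-03,
       -0.0000e+00]), 'tool_pos': array([0.168, 0.523, 0.245]), 'tcp_rot': array([-0.   ,  0.155,  0.988, -0.001]), 'wrist_force': array([ 0.926, -0.17 ,  0.174]), 'wrist_torque': array([-0.002,  0.011,  0.019]), 'finger_force': np.float64(0.0), 'finger_gap': np.float64(0.086)}
top [0.395 0.07  0.993] [ 0.053 -0.694  0.717 -0.031]
tube 0.58 [266. 280.] 1254 [0.45  0.198 0.065] ax [-0.998  0.066] lo [0.394 0.183 0.05 ] hi [0.509 0.216 0.07 ]
dowel 0.6 [233. 277.] 1132 [0.455 0.26  0.054] ax [-0.997  0.072] lo [0.378 0.248 0.046] hi [0.535 0.274 0.058]
dowel 0.42 [483. 280.] 536 [ 0.436 -0.174  0.039] ax [0.087 0.996] lo [ 0.421 -0.246  0.021] hi [ 0.453 -0.149  0.045]
thin_dowel 0.75 [198. 272.] 685 [0.464 0.322 0.046] ax [-0.998  0.069] lo [0.381 0.312 0.04 ] hi [0.538 0.331 0.05 ]
rack 0.7 [228. 277.] 2841 [0.46  0.277 0.009] ax [0.076 0.997] 
[... 708 characters left out ...]
1.] 1246 [0.459 0.232 0.01 ] ax [0.076 0.997] lo [0.416 0.167 0.003] hi [0.493 0.345 0.045]
fixture 0.81 [394. 384.] 4061 [ 0.444 -0.207  0.011] ax [0.093 0.996] lo [ 0.404 -0.274  0.004] hi [ 0.499 -0.13   0.061]
pliers 0.91 [384. 283.] 901 [ 0.585 -0.009  0.011] ax [-0.089  0.996] lo [ 0.549 -0.093 -0.001] hi [0.605 0.063 0.016]
chuck_key 0.48 [344. 241.] 203 [0.593 0.135 0.009] ax [-0.849  0.528] lo [ 0.567  0.115 -0.002] hi [0.625 0.167 0.016]
carpenter_pencil 0.89 [296. 311.] 460 [0.401 0.032 0.006] ax [-0.099  0.995] lo [ 0.389 -0.042  0.001] hi [0.412 0.109 0.009]
carpenter_pencil 0.28 [276. 234.] 765 [0.448 0.19  0.063] ax [-0.997  0.076] lo [0.393 0.181 0.041] hi [0.509 0.213 0.069]
```

```bash
python3 - <<'E'
from h import *
a=cv2.imread('pics/top0.png');b=cv2.imread('pics/scene0.png')
c=np.hstack([a[140:380,140:540],b[180:420,200:600]]); cv2.imwrite('pics/c0.png',cv2.resize(c,(800,240)))
im=get_image('top');P=cloud(im)
# fixture: points by height in region
m=(P[...,0]>.36)&(P[...,0]<.54)&(P[...,1]>-.32)&(P[...,1]<-.1)&(im['depth']>0)
for lo,hi in [(.004,.016),(.039,.049),(.056,.068)]:
    k=m&(P[...,2]>lo)&(P[...,2]<hi); r=cv2.minAreaRect(P[k][:,:2].astype(np.float32)*1000); print(lo,k.sum(),r,P[k].mean(0),np.percentile(P[k],[1,99],0))
E
```

```text
0.004 2866 ((451.27154541015625, -210.44522094726562), (211.4105224609375, 173.9759521484375), 88.29969787597656) [ 0.45205163 -0.19001712  0.00923889] [[ 0.40225474 -0.27081469  0.0046263 ]
 [ 0.50306665 -0.12417335  0.01491357]]
0.039 642 ((483.1933898925781, -216.67437744140625), (128.43814086914062, 123.17278289794922), 85.21359252929688) [ 0.45411667 -0.20801966  0.04277327] [[ 0.41993378 -0.27759811  0.03916652]
 [ 0.53833454 -0.14919936  0.04827515]]
0.056 199 ((447.7987365722656, -260.9134521484375), (9.470067024230957, 58.994529724121094), 86.43241882324219) [ 0.4471797  -0.2604013   0.06042952] [[ 0.41859263 -0.26648351  0.0561538 ]
 [ 0.47705018 -0.25501918  0.06470889]]
```

View pics/top0.png

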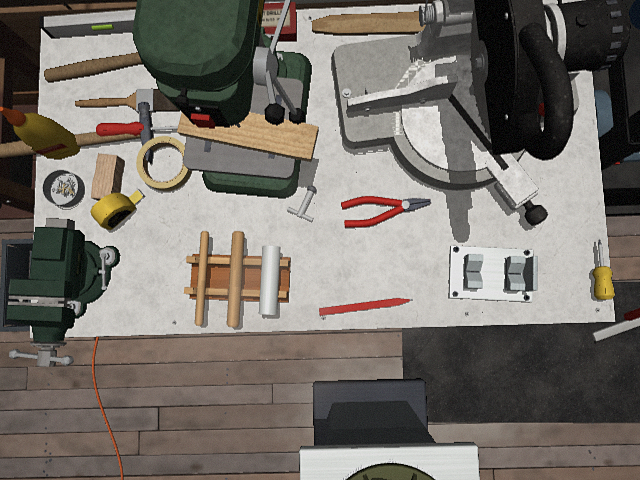

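View pics/scene0.png

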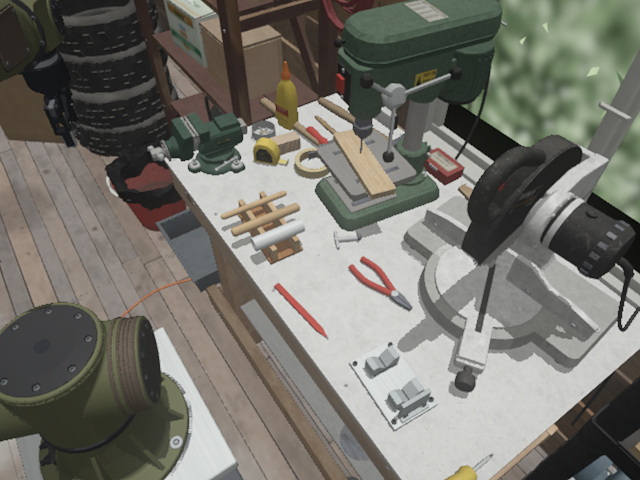

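The top view shows the rack with the thin dowel (203,280), thick dowel (237,280) and tube (270,280). The fixture is at (492,273), with its stop on the right (-y). The scene view confirms this, and the fixture's open end faces +y.

```bash
cat >> h.py <<'E'
def yaw(Rm): return np.degrees(np.arctan2(Rm[1,1],Rm[0,1]))
def go(x,y,z,yw):
    s=telemetry.state(); Rm=rot(s['tcp_rot']); d=Rm.T@(np.array([x,y,z])-s['tool_pos'])
    t=np.radians(yw); yv=np.array([np.cos(t),np.sin(t),0]); zv=np.array([0,0,-1.]); T=np.stack([np.cross(yv,zv),yv,zv],1)
    rv=R.from_matrix(Rm.T@T).as_rotvec()
    print('pos',np.round(s['tool_pos'],4),'yaw',round(yaw(Rm),2),'gap',s['finger_gap'],'F',np.round(s['wrist_force'],1),'t',s['t'])
    print('delta tool mm',np.round(d*1000,1),'rv',np.round(rv,4))
E
python3 -c "
from h import *
go(.45,.198,.2,85.9)"
```

```text
pos [0.1682 0.5236 0.2453] yaw 72.19 gap 0.08562678527831472 F [ 0.4  0.2 -0.2] t 0.95
delta tool mm [-367.9 -223.9   45.3] rv [ 0.     -0.     -0.2392]
```

Request:
drive_tool(series=[[-0.046, -0.028, 0.0056, 0, 0, 0], [-0.046, -0.028, 0.0056, 0, 0, 0], [-0.046, -0.028, 0.0056, 0, 0, 0], [-0.046, -0.028, 0.0056, 0, 0, 0], [-0.046, -0.028, 0.0056, 0, 0, 0], [-0.046, -0.028, 0.0056, 0, 0, 0], [-0.046, -0.028, 0.0056, 0, 0, 0], [-0.046, -0.028, 0.0056, 0, 0, 0], [0, 0, 0, 0, 0, -0.12], [0, 0, 0, 0, 0, -0.119]], hand=-0.2, squeeze=40)

```text
t: 2.2
tool_pos: [0.4504, 0.1972, 0.2004]
tcp_rot: [-0.0, 0.035, 0.999, -0.0]
wrist_force: [-0.9, -0.7, -0.2]
finger_gap: 0.0517
finger_force: 0.0
```

Request:
drive_tool(series=[[0, 0, 0, 0, 0, 0], [0, 0, 0, 0, 0, 0]])

```text
t: 2.45
tool_pos: [0.45, 0.1979, 0.2005]
tcp_rot: [0.0, 0.037, 0.999, 0.0]
wrist_force: [-0.2, 0.7, 0.0]
finger_gap: 0.0514
finger_force: 0.0
```

```bash
cat >> h.py <<'E'
def fit(name,t,zmin,r,idx=0):
    """axis of a lying cylinder from its top points; returns centre, angle mod 180"""
    im=get_image(name); P=cloud(im); L=outline_of(name,t)
    if not L: print(t,'none'); return im,P,None
    o=L[idx]; m=o['pixels']&(im['depth']>0)&(P[...,2]>zmin); p=P[m]
    (cx,cy),(w,h),a=cv2.minAreaRect(p[:,:2].astype(np.float32)*1000)
    V=np.linalg.eigh(np.cov(p[:,:2].T))[1][:,1]; n=np.array([-V[1],V[0]]); c=p[:,:2].mean(0)
    s=(p[:,:2]-c)@V; e=(p[:,:2]-c)@n
    cc=c+V*(np.percentile(s,[.5,99.5]).mean())+n*np.percentile(e,[1,99]).mean()
    print(t,name,round(o['p'],2),m.sum(),'cen',cc.round(4),'ang',round(np.degrees(np.arctan2(V[1],V[0]))%180,2),'len',np.ptp(np.percentile(s,[.5,99.5])).round(4),'wid',np.ptp(np.percentile(e,[1,99])).round(4),'ztop',np.percentile(p[:,2],95).round(4),'rect',cx,cy,w,h)
    return im,P,m
E
python3 -c "
from h import *
go(.45,.198,.2,85.9)
im,P,m=fit('wrist','tube',.045,.016); save(im,'w1.png'); print(im['xyz'])
fit('wrist','dowel',.04,.011)
fit('top','tube',.045,.016)"
```

```text
pos [0.45   0.1979 0.2005] yaw 85.75 gap 0.05139612406507738 F [-0.2  0.7  0. ] t 2.45
delta tool mm [0.  0.1 0.5] rv [ 0.0001  0.0001 -0.0026]
tube wrist 0.68 8140 cen [0.4512 0.2   ] ang 175.98 len 0.1187 wid 0.0308 ztop 0.0689 rect 451.5260925292969 199.92337036132812 32.2943000793457 120.3537368774414
[0.38295327 0.20346494 0.32917733]
dowel wrist 0.95 6285 cen [0.4395 0.2625] ang 176.24 len 0.1348 wid 0.021 ztop 0.057 rect 441.87213134765625 253.12586975097656 44.74120330810547 142.4062957763672
tube top 0.56 74 cen [0.4228 0.2084] ang 1.44 len 0.0174 wid 0.0152 ztop 0.0691 rect 422.39599609375 209.2418670654297 17.610912322998047 14.857491493225098
```

View pics/w1.png

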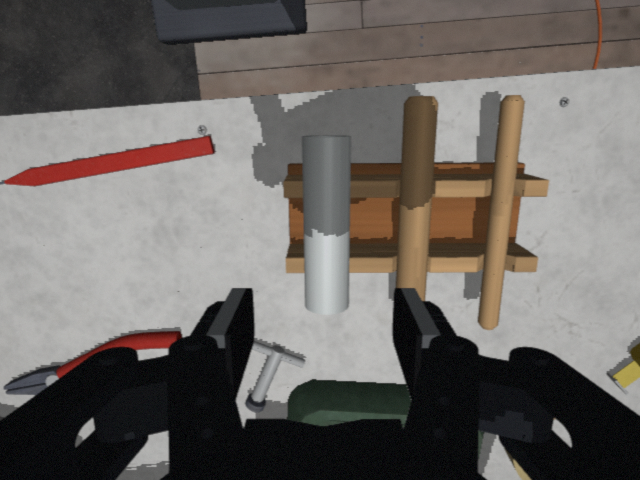

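The wrist view shows the tube (303–350, 135–312) lying symmetrically over the boards. I'm going down to grasp it.

Request:
drive_tool(series=[[-0.001, 0.002, 0.03, 0, 0, 0], [0, 0, 0.05, 0, 0, 0], [0, 0, 0.04, 0, 0, 0], [0, 0, 0.023, 0, 0, 0], [0, 0, 0.01, 0, 0, 0], [0, 0, 0, 0, 0, 0]])

```text
t: 3.5
tool_pos: [0.4513, 0.1998, 0.0475]
tcp_rot: [-0.0, 0.036, 0.999, -0.0]
wrist_force: [0.3, 0.7, 0.2]
finger_gap: 0.0512
finger_force: 0.0
```

Request:
drive_tool(series=[[0, 0, 0, 0, 0, 0], [0, 0, 0, 0, 0, 0], [0, 0, 0, 0, 0, 0], [0, 0, 0, 0, 0, 0]], hand=1, squeeze=40)

```text
t: 4.0
tool_pos: [0.4518, 0.2001, 0.0486]
tcp_rot: [0.001, 0.036, 0.999, 0.0]
wrist_force: [-2.0, 0.8, 7.1]
finger_gap: 0.0308
finger_force: 39.8
```

Request:
drive_tool(series=[[0, 0, -0.02, 0, 0, 0], [0, 0, -0.04, 0, 0, 0], [0, 0, -0.04, 0, 0, 0], [0, 0, -0.04, 0, 0, 0]])

```text
t: 4.5
tool_pos: [0.451, 0.1997, 0.1892]
tcp_rot: [0.0, 0.036, 0.999, 0.0]
wrist_force: [0.3, 0.6, -0.9]
finger_gap: 0.0311
finger_force: 39.9
```

```bash
python3 -c "
from h import *
go(.40,-.17,.25,-5)"
```

```text
pos [0.451  0.1997 0.1892] yaw 85.88 gap 0.031095500239715045 F [ 0.3  0.6 -0.9] t 4.5
delta tool mm [  24.3 -372.4  -60.8] rv [6.0000e-04 3.0000e-04 1.5862e+00]
```

Request:
drive_tool(series=[[-0.005, -0.048, -0.002, 0, 0, 0], [-0.005, -0.048, -0.002, 0, 0, 0], [-0.005, -0.048, -0.002, 0, 0, 0], [-0.005, -0.048, -0.002, 0, 0, 0], [-0.005, -0.048, -0.002, 0, 0, 0], [-0.005, -0.048, -0.002, 0, 0, 0], [0, 0, 0, 0, 0, 0], [0, 0, 0, 0, 0, 0]])

```text
t: 5.5
tool_pos: [0.4603, -0.0894, 0.1996]
tcp_rot: [0.0, 0.036, 0.999, 0.0]
wrist_force: [-0.2, 0.1, -0.7]
finger_gap: 0.0309
finger_force: 40.1
```

```bash
python3 - <<'E'
from h import *
go(.4,-.2,.2,-5)
im=get_image('wrist');P=cloud(im); save(im,'w2.png'); np.savez('w2.npz',P=P,d=im['depth'],f=im['frame'])
print(im['xyz'])
for o in outline_of('wrist','fixture')[:2]: print(o['p'],o['uv'])
m=(P[...,0]>.38)&(P[...,0]<.52)&(P[...,1]>-.3)&(P[...,1]<-.1)&(im['depth']>0)
z=P[...,2]
for lo,hi in [(.006,.014),(.041,.047),(.058,.066)]:
    k=m&(z>lo)&(z<hi)
    k=cv2.morphologyEx(k.astype(np.uint8),cv2.MORPH_OPEN,np.ones((3,3)))>0
    n,l,st,_=cv2.connectedComponentsWithStats(k.astype(np.uint8))
    for i in range(1,n):
        if st[i,4]>60:
            p=P[l==i]; r=cv2.minAreaRect(p[:,:2].astype(np.float32)*1000); print(lo,st[i],np.round(r[0],1),np.round(r[1],1),round(r[2],2),p.mean(0).round(4))
E
```

```text
pos [ 0.4603 -0.0894  0.1996] yaw 85.86 gap 0.030874153387522706 F [-0.2  0.1 -0.7] t 5.5
delta tool mm [  52.2 -114.6   -0.4] rv [2.0000e-04 0.0000e+00 1.5858e+00]
[ 0.39326597 -0.08403417  0.32827001]
0.006 [   79   150   193   120 12315] [ 453.5 -202.7] [144.8  96.1] 85.43 [ 0.4473 -0.1919  0.0101]
0.041 [ 90 179  42  22 805] [ 428.1 -235. ] [26.9 14.8] 85.41 [ 0.4279 -0.2345  0.0437]
0.041 [ 77 180   9  31 146] [ 430.2 -255.6] [ 1.9 21.4] 85.45 [ 0.43   -0.2555  0.044 ]
0.041 [198 181  39  21 778] [ 434.2 -161.5] [26.6 14.6] 85.61 [ 0.4339 -0.1612  0.0438]
0.041 [ 83 212  10  49 204] [ 459.9 -258. ] [ 1.9 36.3] 85.29 [ 0.4596 -0.258   0.0438]
0.041 [100 242  38  21 721] [ 473.3 -238.8] [26.5 15.4] 85.99 [ 0.4728 -0.2383  0.0437]
0.041 [202 242  38  22 712] [ 479.2 -165.2] [26.4 15.2] 83.55 [ 0.479  -0.165   0.0437]
0.058 [  53  183   27   87 1235] [ 448.5 -260.5] [ 9.  59.7] 85.31 [ 0.4474 -0.2598  0.0616]
```

View pics/w2.png

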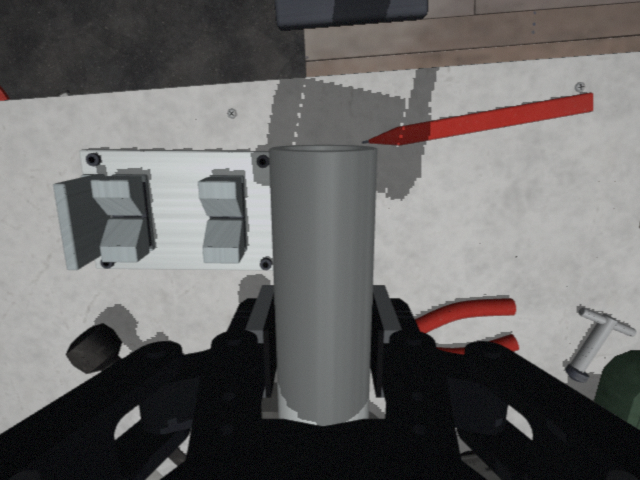

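The wrist view shows the fixture with its stop at (70,225) and blocks at (120,220) and (222,220). The held tube is aligned in the jaws. Fixture: seat ≈ (0.4539, -0.1971), with its y axis at 85.4°.

Request:
drive_tool(series=[[0, 0, 0, 0, 0, 0.17], [0, 0, 0, 0, 0, 0.17], [0, 0, 0, 0, 0, 0.17], [0, 0, 0, 0, 0, 0.17], [0, 0, 0, 0, 0, 0.17], [0, 0, 0, 0, 0, 0.17], [0, 0, 0, 0, 0, 0.17], [0, 0, 0, 0, 0, 0.17], [0, 0, 0, 0, 0, 0.17], [0, 0, 0, 0, 0, 0.049]])

```text
t: 6.85
tool_pos: [0.4605, -0.0886, 0.1995]
tcp_rot: [0.0, 0.735, 0.678, 0.0]
wrist_force: [0.1, 1.0, -1.5]
finger_gap: 0.031
finger_force: 40.1
```

Request:
drive_tool(series=[[0, 0, 0, 0, 0, 0], [0, 0, 0, 0, 0, 0]])

```text
t: 7.1
tool_pos: [0.4605, -0.0892, 0.1995]
tcp_rot: [0.0, 0.734, 0.679, 0.0]
wrist_force: [-0.3, 0.1, -0.7]
finger_gap: 0.0313
finger_force: 40.1
```

```bash
python3 -c "
from h import *
go(.4544,-.1911,.1,-4.6)"
```

```text
pos [ 0.4605 -0.0892  0.1995] yaw -4.47 gap 0.031252504709235324 F [-0.3  0.1 -0.7] t 7.1
delta tool mm [-102.1    1.9   99.5] rv [ 0.     -0.      0.0023]
```

Request:
drive_tool(series=[[-0.026, 0.001, 0, 0, 0, 0.002], [-0.04, 0.001, 0, 0, 0, 0], [-0.036, 0, 0, 0, 0, 0], [0, 0, 0.04, 0, 0, 0], [0, 0, 0.04, 0, 0, 0], [0, 0, 0.0195, 0, 0, 0], [0, 0, 0, 0, 0, 0], [0, 0, 0, 0, 0, 0]])

```text
t: 8.1
tool_pos: [0.4546, -0.1916, 0.101]
tcp_rot: [0.001, 0.735, 0.678, 0.0]
wrist_force: [0.6, 0.4, 0.1]
finger_gap: 0.0309
finger_force: 40.1
```

```bash
python3 - <<'E'
from h import *
go(.4544,-.1911,.0465,-4.6)
for c in ['top','scene','wrist']:
    im,P,m=fit(c,'tube',.085,.016)
save(im,'w3.png')
E
```

```text
pos [ 0.4546 -0.1916  0.101 ] yaw -4.67 gap 0.030892336184046305 F [0.6 0.4 0.1] t 8.1
delta tool mm [ 0.5 -0.4 54.5] rv [ 0.0012  0.0005 -0.0011]
tube top 0.7 4 cen [ 0.4723 -0.1473] ang 70.84 len 0.0074 wid 0.0009 ztop 0.1114 rect 472.33831787109375 -147.3207244873047 7.4462175369262695 0.8517332077026367
tube scene 0.94 751 cen [ 0.4504 -0.1925] ang 88.17 len 0.1192 wid 0.0278 ztop 0.1211 rect 452.41986083984375 -192.14852905273438 120.59629821777344 29.311357498168945
tube wrist 0.79 27391 cen [ 0.4557 -0.1739] ang 85.35 len 0.0854 wid 0.0303 ztop 0.1211 rect 454.59112548828125 -176.55322265625 91.28611755371094 33.37367248535156
```

Request:
drive_tool(series=[[0, 0, 0.025, 0, 0, 0], [0, 0, 0.02, 0, 0, 0], [0, 0, 0.008, 0, 0, 0], [0, 0, 0.002, 0, 0, 0], [0, 0, 0, 0, 0, 0]])

```text
t: 9.02
tool_pos: [0.4544, -0.1916, 0.0455]
tcp_rot: [0.0, 0.735, 0.678, 0.0]
wrist_force: [-0.8, -0.2, -1.7]
finger_gap: 0.031
finger_force: 40.1
```

Request:
drive_tool(series=[[-0.002, 0, 0, 0, 0, 0], [-0.002, 0, 0, 0, 0, 0], [-0.001, 0, 0, 0, 0, 0], [0, 0, 0, 0, 0, 0]])

```text
t: 9.52
tool_pos: [0.4539, -0.1967, 0.0452]
tcp_rot: [0.0, 0.736, 0.677, 0.0]
wrist_force: [0.9, -0.7, 0.2]
finger_gap: 0.0307
finger_force: 40.2
```

No contact yet, so I'm continuing in small steps.

Request:
drive_tool(series=[[-0.001, 0, 0, 0, 0, 0], [-0.001, 0, 0, 0, 0, 0], [0, 0, 0, 0, 0, 0]])

```text
t: 9.9
tool_pos: [0.4539, -0.1975, 0.0451]
tcp_rot: [-0.0, 0.736, 0.678, 0.001]
wrist_force: [3.6, 10.5, 3.7]
finger_gap: 0.0308
finger_force: 40.5
```

Request:
drive_tool(series=[[0, 0, 0.001, 0, 0, 0], [0, 0, 0.001, 0, 0, 0], [0, 0, 0, 0, 0, 0]])

```text
t: 10.28
tool_pos: [0.4543, -0.1975, 0.0445]
tcp_rot: [0.0, 0.735, 0.678, 0.001]
wrist_force: [-3.4, 16.5, 25.5]
finger_gap: 0.0309
finger_force: 42.8
```

Request:
drive_tool(series=[[0, 0, 0, 0, 0, 0], [0, 0, 0, 0, 0, 0], [0, 0, 0, 0, 0, 0]], hand=-0.2)

```text
t: 10.65
tool_pos: [0.4534, -0.1985, 0.0428]
tcp_rot: [-0.0, 0.736, 0.677, -0.0]
wrist_force: [0.3, -0.9, 0.0]
finger_gap: 0.0512
finger_force: 0.0
```

Request:
drive_tool(series=[[0, 0, -0.02, 0, 0, 0], [0, 0, -0.04, 0, 0, 0], [0, 0, -0.05, 0, 0, 0], [0, 0, -0.05, 0, 0, 0], [0, 0, 0, 0, 0, 0]])

```text
t: 11.28
tool_pos: [0.4547, -0.1991, 0.2064]
tcp_rot: [0.003, 0.736, 0.677, 0.001]
wrist_force: [-0.5, 0.7, -1.2]
finger_gap: 0.0511
finger_force: 0.0
```

```bash
python3 - <<'E'
from h import *
go(.394,.259,.2,86)
for c in ['wrist','scene','top']:
    im,P,m=fit(c,'tube',.05,.016)
    if c=='wrist': save(im,'w4.png')
print(.4539-.0802*0,-.1971)
fit('top','dowel',.04,.011); fit('scene','dowel',.04,.011)
E
```

```text
pos [ 0.4547 -0.1991  0.2064] yaw -4.7 gap 0.05105990801991426 F [-0.5  0.7 -1.2] t 11.275
delta tool mm [451.6 -98.1   4.7] rv [ 0.0026  0.0067 -1.5831]
tube wrist 0.78 7623 cen [ 0.4536 -0.1966] ang 85.16 len 0.119 wid 0.0305 ztop 0.0651 rect 453.6302490234375 -197.3615264892578 120.8731460571289 31.715356826782227
tube scene 0.69 1063 cen [ 0.4521 -0.1988] ang 85.63 len 0.1168 wid 0.0283 ztop 0.0648 rect 452.7080993652344 -198.73629760742188 118.28665924072266 31.453866958618164
tube top 0.83 1095 cen [ 0.4536 -0.1903] ang 86.25 len 0.1066 wid 0.0311 ztop 0.0655 rect 453.88134765625 -183.86666870117188 46.06235122680664 128.24725341796875
0.4539 -0.1971
dowel top 0.88 1190 cen [0.4566 0.2614] ang 175.93 len 0.1677 wid 0.0214 ztop 0.0575 rect 456.6940002441406 262.39361572265625 24.156049728393555 169.1597442626953
dowel none
```

View pics/w4.png

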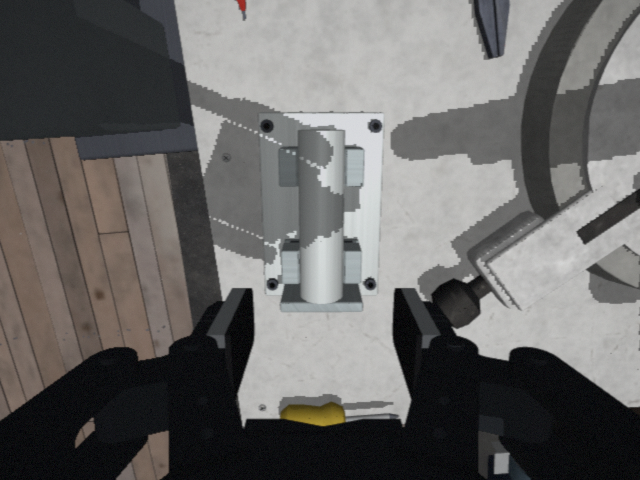

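The wrist view shows the tube in both Vs at (322, 130–302), its end against the stop at (322,300). I'm going to the dowel now.

Request:
drive_tool(series=[[0, 0, 0, 0, 0, -0.17], [0, 0, 0, 0, 0, -0.17], [0, 0, 0, 0, 0, -0.17], [0, 0, 0, 0, 0, -0.17], [0, 0, 0, 0, 0, -0.17], [0, 0, 0, 0, 0, -0.17], [0, 0, 0, 0, 0, -0.17], [0, 0, 0, 0, 0, -0.17], [0, 0, 0, 0, 0, -0.17], [0, 0, 0, 0, 0, -0.053]])

```text
t: 13.02
tool_pos: [0.4536, -0.1985, 0.2028]
tcp_rot: [-0.0, 0.033, 0.999, 0.0]
wrist_force: [-0.3, -0.1, -0.1]
finger_gap: 0.0508
finger_force: 0.0
```

Request:
drive_tool(series=[[0.0115, 0.0574, 0, 0, 0, 0], [0.0115, 0.0574, 0, 0, 0, 0], [0.0115, 0.0574, 0, 0, 0, 0], [0.0115, 0.0574, 0, 0, 0, 0], [0.0115, 0.0574, 0, 0, 0, 0], [0.0115, 0.0574, 0, 0, 0, 0], [0.0115, 0.0574, 0, 0, 0, 0], [0.0115, 0.0574, 0, 0, 0, 0], [0, 0, 0, 0, 0, 0], [0, 0, 0, 0, 0, 0]])

```text
t: 14.28
tool_pos: [0.3937, 0.2657, 0.2027]
tcp_rot: [-0.0, 0.035, 0.999, -0.0]
wrist_force: [-0.2, 0.1, -0.0]
finger_gap: 0.0509
finger_force: 0.0
```

```bash
python3 - <<'E'
from h import *
go(.3947,.2657,.041,86)
im,P,m=fit('wrist','dowel',.04,.011)
p=P[m]; 
print(np.percentile(p[:,0],[0.5,99.5]), np.median(p[:,1][abs(p[:,0]-.395)<.01]))
fit('top','thin_dowel',.035,.0075)
E
```

```text
pos [0.3937 0.2657 0.2027] yaw 86.03 gap 0.05089091275755403 F [-0.2  0.1 -0. ] t 14.275
delta tool mm [-1.000e+00  1.000e-01  1.617e+02] rv [-0.0005 -0.0005  0.0005]
dowel wrist 0.79 6103 cen [0.4543 0.2621] ang 176.11 len 0.166 wid 0.0209 ztop 0.0569 rect 456.359619140625 261.90753173828125 21.885629653930664 170.85472106933594
[0.37147808 0.53715289] 0.2661111792664863
thin_dowel top 0.55 341 cen [0.5066 0.3207] ang 176.66 len 0.0746 wid 0.0166 ztop 0.049 rect 506.22515869140625 321.3687744140625 18.40989875793457 75.94802856445312
```

Request:
drive_tool(series=[[0, 0.0003, 0.04, 0, 0, 0], [0, 0, 0.05, 0, 0, 0], [0, 0, 0.045, 0, 0, 0], [0, 0, 0.02, 0, 0, 0], [0, 0, 0.0055, 0, 0, 0], [0, 0, 0, 0, 0, 0]])

```text
t: 15.22
tool_pos: [0.3943, 0.2661, 0.043]
tcp_rot: [0.0, 0.035, 0.999, 0.0]
wrist_force: [0.9, 1.1, -0.0]
finger_gap: 0.0511
finger_force: 0.0
```

Request:
drive_tool(series=[[0, 0, 0, 0, 0, 0], [0, 0, 0, 0, 0, 0], [0, 0, 0, 0, 0, 0], [0, 0, 0, 0, 0, 0]], hand=1, squeeze=40)

```text
t: 15.72
tool_pos: [0.3941, 0.2664, 0.0429]
tcp_rot: [0.0, 0.035, 0.999, 0.0]
wrist_force: [0.2, -1.0, 3.8]
finger_gap: 0.0209
finger_force: 39.1
```

Request:
drive_tool(series=[[0, 0, -0.01, 0, 0, 0], [0, 0, -0.03, 0, 0, 0], [0, 0, -0.04, 0, 0, 0], [0, 0, -0.04, 0, 0, 0], [0, 0, -0.04, 0, 0, 0], [0, 0, 0, 0, 0, 0], [0, 0, 0, 0, 0, 0]])

```text
t: 16.6
tool_pos: [0.3934, 0.2662, 0.2019]
tcp_rot: [-0.0, 0.035, 0.999, -0.0]
wrist_force: [0.1, -0.3, -1.0]
finger_gap: 0.0206
finger_force: 39.2
```

```bash
python3 - <<'E'
from h import *
# pre-insert: dowel centre at seat y+155 -> grasp further +62
t=np.radians(85.4); g=np.array([.4539,-.1971])+(155+62)/1000*np.array([np.cos(t),np.sin(t)]); print(g)
go(g[0],g[1],.0445,-4.6)
im,P,m=fit('wrist','dowel',.1,.011); save(im,'w5.png')
p=P[m]; print('slope z/x',np.polyfit(p[:,0],p[:,2],1))
for xx in np.arange(.37,.54,.02):
    k=abs(p[:,0]-xx)<.005
    if k.sum()>20: print(xx.round(3),np.percentile(p[k,2],97).round(4),np.percentile(p[k,1],[2,98]).mean().round(4))
E
```

```text
[0.47130317 0.01920102]
pos [0.3934 0.2662 0.2019] yaw 86.01 gap 0.020623263609411642 F [ 0.1 -0.3 -1. ] t 16.6
delta tool mm [ -95.  -240.8  157.5] rv [-1.1000e-03 -3.0000e-04  1.5814e+00]
dowel wrist 0.94 10203 cen [0.3976 0.2662] ang 175.95 len 0.0543 wid 0.0206 ztop 0.2151 rect 398.9591369628906 266.5662536621094 23.036012649536133 57.77750778198242
slope z/x [0.04905813 0.19276858]
0.37 0.2147 0.2675
0.39 0.2154 0.2666
0.41 0.2152 0.2653
0.43 0.211 0.2639
```

View pics/w5.png

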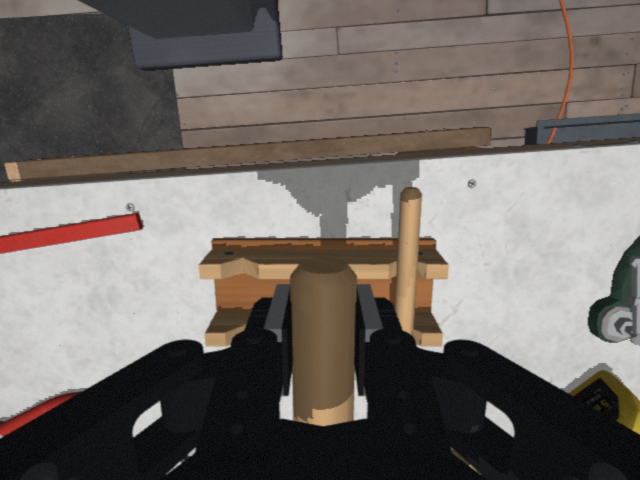

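The view shows the dowel held straight in the jaws at (322,340), and the thin dowel undisturbed at (408,260).

Request:
drive_tool(series=[[0, 0, 0, 0, 0, 0.17], [0, 0, 0, 0, 0, 0.17], [0, 0, 0, 0, 0, 0.17], [0, 0, 0, 0, 0, 0.17], [0, 0, 0, 0, 0, 0.17], [0, 0, 0, 0, 0, 0.17], [0, 0, 0, 0, 0, 0.17], [0, 0, 0, 0, 0, 0.17], [0, 0, 0, 0, 0, 0.17], [0, 0, 0, 0, 0, 0.051]])

```text
t: 17.95
tool_pos: [0.3935, 0.2662, 0.2014]
tcp_rot: [-0.0, 0.736, 0.677, -0.001]
wrist_force: [0.6, 1.1, -0.9]
finger_gap: 0.0206
finger_force: 39.2
```

Request:
drive_tool(series=[[-0.048, 0.0195, 0, 0, 0, 0], [-0.048, 0.0195, 0, 0, 0, 0], [-0.048, 0.0195, 0, 0, 0, 0], [-0.048, 0.0195, 0, 0, 0, 0], [-0.048, 0.0195, 0, 0, 0, 0], [0, 0, 0.04, 0, 0, 0], [0, 0, 0.04, 0, 0, 0], [0, 0, 0.03, 0, 0, 0], [0, 0, 0, 0, 0, 0], [0, 0, 0, 0, 0, 0]])

```text
t: 19.2
tool_pos: [0.4722, 0.0193, 0.0933]
tcp_rot: [0.0, 0.735, 0.678, 0.0]
wrist_force: [1.4, 0.1, 0.0]
finger_gap: 0.0206
finger_force: 39.3
```

```bash
python3 - <<'E'
from h import *
go(.4713,.0192,.0455,-4.6)
t=np.radians(85.4); u=np.array([np.cos(t),np.sin(t)]); n=np.array([u[1],-u[0]]); s0=np.array([.4539,-.1971])
for c in ['scene','top']:
    im,P,m=fit(c,'dowel',.075,.011)
    if c=='scene': save(im,'s6.png')
    if m is None: continue
    p=P[m]; a=(p[:,:2]-s0)@u; b=(p[:,:2]-s0)@n
    print('y range',np.percentile(a,[1,99]).round(4))
    for yy in np.arange(.07,.25,.02):
        k=abs(a-yy)<.006
        if k.sum()>10: print(yy.round(3),'ztop',np.percentile(p[k,2],95).round(4),'xmid',np.percentile(b[k],[3,97]).mean().round(4),k.sum())
    im2,P2,m2=fit(c,'tube',.05,.016); p=P2[m2]; a=(p[:,:2]-s0)@u; b=(p[:,:2]-s0)@n
    print('tube ztop',np.percentile(p[:,2],95),'xmid',np.percentile(b,[3,97]).mean())
E
```

```text
pos [0.4722 0.0193 0.0933] yaw -4.58 gap 0.020634532125680612 F [1.4 0.1 0. ] t 19.2
delta tool mm [-0.2 -0.9 47.8] rv [ 0.0005 -0.      0.0004]
dowel scene 0.89 776 cen [ 0.4652 -0.0531] ang 85.27 len 0.1511 wid 0.0197 ztop 0.1064 rect 466.0081787109375 -52.45263671875 155.5870361328125 21.893630981445312
y range [0.0692 0.219 ]
0.07 ztop 0.1054 xmid -0.0019 62
0.09 ztop 0.1056 xmid -0.0004 69
0.11 ztop 0.1061 xmid -0.0001 65
0.13 ztop 0.1061 xmid -0.0005 69
0.15 ztop 0.1067 xmid -0.0009 63
0.17 ztop 0.1062 xmid -0.001 58
0.19 ztop 0.1066 xmid -0.0015 52
0.21 ztop 0.1067 xmid -0.0005 34
tube scene 0.64 1111 cen [ 0.4528 -0.1983] ang 85.39 len 0.1199 wid 0.0295 ztop 0.0648 rect 453.6207275390625 -198.36285400390625 122.24897766113281 32.53023147583008
tube ztop 0.06483447895662053 xmid -0.0013003478679156407
dowel top 0.74 303 cen [ 0.4614 -0.1047] ang 81.62 len 0.0409 wid 0.0209 ztop 0.1065 rect 461.1130065917969 -105.34471130371094 41.99839401245117 21.6997127532959
y range [0.073  0.1129]
0.07 ztop 0.1055 xmid -0.0001 26
0.09 ztop 0.1058 xmid -0.0009 96
0.11 ztop 0.1069 xmid 0.0011 59
tube top 0.82 1262 cen [ 0.4531 -0.1968] ang 85.29 len 0.1187 wid 0.0309 ztop 0.0649 rect 453.1034851074219 -197.42189025878906 121.34077453613281 31.82876205444336
tube ztop 0.0649351472932877 xmid -0.000991991566749121
```

View pics/s6.png

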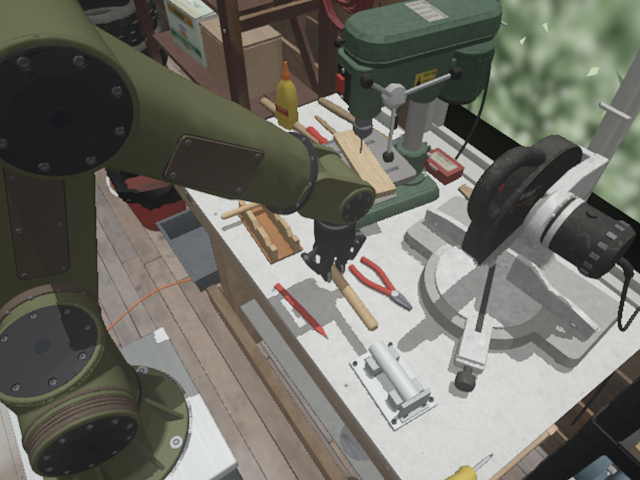

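The scene view shows the dowel pointing at the tube in the fixture (382,365). It droops about 0.5° at the tip and sits about 0.8 mm to +x, so I'm correcting both and descending.

Request:
drive_tool(series=[[0, -0.0009, 0.02, 0, -0.007, 0], [0, 0, 0.02, 0, 0, 0], [0, 0, 0.0073, 0, 0, 0], [0, 0, 0, 0, 0, 0], [0, 0, 0, 0, 0, 0]])

```text
t: 20.23
tool_pos: [0.4714, 0.0192, 0.0459]
tcp_rot: [0.003, 0.735, 0.678, -0.002]
wrist_force: [-0.5, -0.3, -0.5]
finger_gap: 0.0208
finger_force: 39.3
```

```bash
python3 - <<'E'
from h import *
go(.4713,.0192,.046,-4.6)
t=np.radians(85.4); u=np.array([np.cos(t),np.sin(t)]); n=np.array([u[1],-u[0]]); s0=np.array([.4539,-.1971])
im,P,m=fit('scene','dowel',.03,.011)
p=P[m]; a=(p[:,:2]-s0)@u; b=(p[:,:2]-s0)@n
print('y range',np.percentile(a,[1,99]).round(4))
for yy in np.arange(.07,.22,.02):
    k=abs(a-yy)<.006
    if k.sum()>10: print(yy.round(3),'ztop',np.percentile(p[k,2],95).round(4),'xmid',np.percentile(b[k],[3,97]).mean().round(4),k.sum())
E
```

```text
pos [0.4714 0.0192 0.0459] yaw -4.58 gap 0.02079910572460248 F [-0.5 -0.3 -0.5] t 20.225
delta tool mm [ 0.  -0.1 -0.1] rv [0.0011 0.007  0.0003]
dowel scene 0.87 790 cen [ 0.4648 -0.0522] ang 84.88 len 0.1533 wid 0.021 ztop 0.0596 rect 464.93743896484375 -50.47554016113281 158.50404357910156 22.406883239746094
y range [0.0691 0.2208]
0.07 ztop 0.0589 xmid -0.0018 64
0.09 ztop 0.0601 xmid -0.0017 68
0.11 ztop 0.0595 xmid -0.0012 66
0.13 ztop 0.0595 xmid -0.0011 66
0.15 ztop 0.0594 xmid -0.0014 60
0.17 ztop 0.0597 xmid -0.0011 57
0.19 ztop 0.0588 xmid -0.0009 56
0.21 ztop 0.0589 xmid 0.0005 43
```

Request:
drive_tool(series=[[-0.005, 0, 0, 0, 0, 0], [-0.005, 0, 0.0001, 0, 0, 0], [-0.005, 0, 0, 0, 0, 0], [-0.005, 0, 0.0001, 0, 0, 0], [0, 0, 0, 0, 0, 0]])

```text
t: 20.95
tool_pos: [0.4694, -0.0011, 0.0452]
tcp_rot: [0.002, 0.735, 0.678, -0.003]
wrist_force: [1.0, 0.5, -1.3]
finger_gap: 0.0209
finger_force: 39.3
```

Request:
drive_tool(series=[[-0.008, 0, 0, 0, 0, 0], [-0.008, 0, 0.0001, 0, 0, 0], [-0.008, 0, 0, 0, 0, 0], [0, 0, 0, 0, 0, 0]])

```text
t: 21.45
tool_pos: [0.4674, -0.0253, 0.0452]
tcp_rot: [0.002, 0.735, 0.678, -0.003]
wrist_force: [0.3, -0.2, -0.8]
finger_gap: 0.0208
finger_force: 39.3
```

Request:
drive_tool(series=[[-0.01, 0, 0, 0, 0, 0], [-0.01, 0, 0.0001, 0, 0, 0], [-0.01, 0, 0, 0, 0, 0], [-0.01, 0, 0.0001, 0, 0, 0], [0, 0, 0, 0, 0, 0]])

```text
t: 22.08
tool_pos: [0.4642, -0.0653, 0.0453]
tcp_rot: [0.002, 0.735, 0.678, -0.003]
wrist_force: [0.4, -2.0, 0.8]
finger_gap: 0.0204
finger_force: 39.3
```

Request:
drive_tool(series=[[-0.01, 0, 0, 0, 0, 0], [-0.01, 0, 0.0001, 0, 0, 0], [-0.01, 0, 0, 0, 0, 0], [0, 0, 0, 0, 0, 0]])

```text
t: 22.58
tool_pos: [0.4618, -0.0952, 0.0454]
tcp_rot: [0.003, 0.735, 0.678, -0.003]
wrist_force: [0.8, -0.7, 0.1]
finger_gap: 0.0206
finger_force: 39.4
```

Request:
drive_tool(series=[[-0.008, 0, 0, 0, 0, 0], [-0.005, 0, 0.0001, 0, 0, 0], [0, 0, 0, 0, 0, 0]])

```text
t: 22.95
tool_pos: [0.4608, -0.1078, 0.0454]
tcp_rot: [0.003, 0.735, 0.678, -0.003]
wrist_force: [1.9, -1.4, 1.0]
finger_gap: 0.0205
finger_force: 39.4
```

Request:
drive_tool(series=[[-0.0015, 0, 0, 0, 0, 0], [-0.0015, 0, 0, 0, 0, 0], [0, 0, 0, 0, 0, 0]])

```text
t: 23.32
tool_pos: [0.4606, -0.1102, 0.0454]
tcp_rot: [0.002, 0.735, 0.678, -0.002]
wrist_force: [2.1, 2.4, 2.0]
finger_gap: 0.0204
finger_force: 39.5
```

Request:
drive_tool(series=[[-0.001, 0, 0, 0, 0, 0], [-0.001, 0, 0, 0, 0, 0], [0, 0, 0, 0, 0, 0], [0, 0, 0, 0, 0, 0]])

```text
t: 23.82
tool_pos: [0.4605, -0.1104, 0.0453]
tcp_rot: [0.001, 0.735, 0.678, -0.002]
wrist_force: [5.8, 23.0, 3.0]
finger_gap: 0.0206
finger_force: 39.7
```

```bash
python3 - <<'E'
from h import *
go(.4539,-.2001,.1,-4.6)
t=np.radians(85.4); u=np.array([np.cos(t),np.sin(t)]); n=np.array([u[1],-u[0]]); s0=np.array([.4539,-.1971])
for c in ['scene','top']:
  for th in ['dowel','tube']:
    im,P,m=fit(c,th,.05,.011)
    if m is None: continue
    p=P[m]; a=(p[:,:2]-s0)@u; b=(p[:,:2]-s0)@n; print(th,'y range',np.percentile(a,[1,99]).round(4),'xmid',np.percentile(b,[3,97]).mean())
E
```

```text
pos [ 0.4605 -0.1104  0.0453] yaw -4.57 gap 0.020621389391920222 F [ 5.8 23.   3. ] t 23.825
delta tool mm [-90.1   0.5 -54.3] rv [-0.0004  0.0042  0.0006]
dowel none
tube scene 0.65 1105 cen [ 0.4531 -0.1975] ang 85.33 len 0.1189 wid 0.0296 ztop 0.0649 rect 453.2544250488281 -196.13320922851562 123.37857055664062 31.174320220947266
tube y range [-0.0593  0.0581] xmid -0.0013255826083313146
dowel none
  avg = a.mean(axis, **keepdims_kw)
  ret = um.true_divide(
h.py:26: RuntimeWarning: Degrees of freedom <= 0 for slice
  V=np.linalg.eigh(np.cov(p[:,:2].T))[1][:,1]; n=np.array([-V[1],V[0]]); c=p[:,:2].mean(0)
  c *= np.true_divide(1, fact)
  c *= np.true_divide(1, fact)
h.py:26: RuntimeWarning: Mean of empty slice.
  V=np.linalg.eigh(np.cov(p[:,:2].T))[1][:,1]; n=np.array([-V[1],V[0]]); c=p[:,:2].mean(0)
Traceback (most recent call last):
  File "h.py", line 28, in fit
    cc=c+V*(np.percentile(s,[.5,99.5]).mean())+n*np.percentile(e,[1,99]).mean()
            ~~~~~~~~~~~~~^^^^^^^^^^^^^
IndexError: index -1 is out of bounds for axis 0 with size 0
```

It stops hard at the predicted depth, with 23 N against the stop. I'm releasing, lifting and verifying.

Request:
drive_tool(series=[[0, 0, 0, 0, 0, 0], [0, 0, 0, 0, 0, 0], [0, 0, 0, 0, 0, 0]], hand=-0.2)

```text
t: 24.6
tool_pos: [0.4603, -0.1126, 0.0453]
tcp_rot: [0.002, 0.735, 0.678, -0.003]
wrist_force: [-0.0, 0.5, 0.6]
finger_gap: 0.0513
finger_force: 0.0
```

Request:
drive_tool(series=[[0, 0, -0.02, 0, 0, 0], [0, 0, -0.04, 0, 0, 0], [0, 0, -0.05, 0, 0.007, 0], [-0.04, 0, -0.03, 0, 0, 0], [-0.05, 0, 0, 0, 0, 0], [0, 0, 0, 0, 0, 0], [0, 0, 0, 0, 0, 0]])

```text
t: 25.48
tool_pos: [0.453, -0.2011, 0.1851]
tcp_rot: [-0.0, 0.735, 0.678, -0.0]
wrist_force: [-0.6, -0.1, -0.9]
finger_gap: 0.0514
finger_force: 0.0
```

```bash
python3 - <<'E'
from h import *
go(.4537,-.2001,.1,-4.6)
t=np.radians(85.4); u=np.array([np.cos(t),np.sin(t)]); n=np.array([u[1],-u[0]]); s0=np.array([.4539,-.1971])
for c in ['wrist','top']:
  for th in ['dowel','tube']:
    im,P,m=fit(c,th,.04,.011)
    if m is None: continue
    p=P[m]; a=(p[:,:2]-s0)@u; b=(p[:,:2]-s0)@n; print(th,'y range',np.percentile(a,[1,99]).round(4),'xmid',np.percentile(b,[3,97]).mean())
  if c=='wrist': save(im,'w7.png')
E
```

```text
pos [ 0.453  -0.2011  0.1851] yaw -4.62 gap 0.05135960700352184 F [-0.6 -0.1 -0.9] t 25.475
delta tool mm [ 1.1  0.6 85.1] rv [-0.0007 -0.0003 -0.0004]
dowel wrist 0.66 3183 cen [ 0.4612 -0.1126] ang 85.29 len 0.0497 wid 0.021 ztop 0.0592 rect 461.20538330078125 -112.42752075195312 50.204532623291016 21.69327735900879
dowel y range [0.0604 0.1093] xmid 0.0004598497509695331
tube wrist 0.79 8951 cen [ 0.4537 -0.1966] ang 85.17 len 0.1189 wid 0.031 ztop 0.0651 rect 453.5953063964844 -197.2591094970703 121.3473892211914 33.13660430908203
tube y range [-0.0583  0.0594] xmid -0.00019840211137889772
dowel top 0.68 355 cen [ 0.4606 -0.1127] ang 86.79 len 0.0502 wid 0.0209 ztop 0.0594 rect 460.48895263671875 -113.179443359375 51.829280853271484 21.187108993530273
dowel y range [0.0597 0.1097] xmid -8.182320260750279e-05
tube top 0.71 1068 cen [ 0.4536 -0.1858] ang 87.05 len 0.1121 wid 0.0324 ztop 0.0653 rect 454.2919616699219 -184.35653686523438 44.207393646240234 122.33920288085938
tube y range [-0.042   0.0601] xmid -0.0009174556623315977
```

View pics/w7.png

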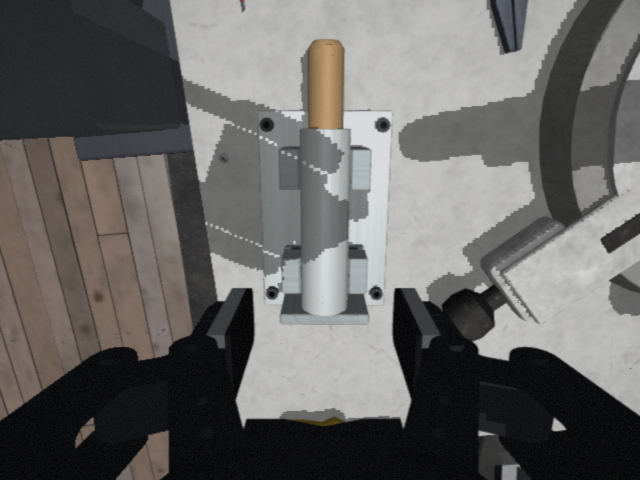

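The view shows the dowel home, with 50 mm protruding (row 40–128), and the tube against the stop at (325,312). I'm descending to grip the tube and press.

Request:
drive_tool(series=[[0.001, 0.0007, 0.04, 0, 0, 0], [0, 0, 0.05, 0, 0, 0], [0, 0, 0.035, 0, 0, 0], [0, 0, 0.0135, 0, 0, 0], [0, 0, 0.002, 0, 0, 0], [0, 0, 0, 0, 0, 0], [0, 0, 0, 0, 0, 0]])

```text
t: 26.75
tool_pos: [0.4546, -0.2007, 0.046]
tcp_rot: [0.001, 0.735, 0.678, 0.0]
wrist_force: [0.4, 0.2, 0.5]
finger_gap: 0.0512
finger_force: 0.0
```

Request:
drive_tool(series=[[0, 0, 0, 0, 0, 0], [0, 0, 0, 0, 0, 0], [0, 0, 0, 0, 0, 0], [0, 0, 0, 0, 0, 0]], hand=1, squeeze=50)

```text
t: 27.25
tool_pos: [0.4541, -0.2005, 0.0457]
tcp_rot: [0.0, 0.735, 0.678, 0.0]
wrist_force: [-4.2, 1.8, 9.9]
finger_gap: 0.0305
finger_force: 49.2
```

Request:
drive_tool(series=[[0, 0, 0.001, 0, 0, 0], [0, 0, 0.001, 0, 0, 0], [0, 0, 0, 0, 0, 0], [0, 0, 0, 0, 0, 0]])

```text
t: 27.75
tool_pos: [0.4542, -0.2005, 0.0455]
tcp_rot: [0.0, 0.735, 0.678, 0.0]
wrist_force: [-16.8, 7.2, 40.0]
finger_gap: 0.0309
finger_force: 52.5
```

Request:
drive_tool(series=[[0, -0.0005, 0, 0, 0, 0], [0, -0.0003, 0, 0, 0, 0], [0, 0, 0, 0, 0, 0], [0, 0, 0, 0, 0, 0], [0, 0, 0, 0, 0, 0]])

```text
t: 28.38
tool_pos: [0.4541, -0.2006, 0.0455]
tcp_rot: [0.001, 0.735, 0.678, 0.001]
wrist_force: [-10.5, 7.9, 34.5]
finger_gap: 0.0308
finger_force: 51.9
```

```bash
python3 - <<'E'
from h import *
go(.4537,-.2001,.0455,-4.6)
t=np.radians(85.4); u=np.array([np.cos(t),np.sin(t)]); n=np.array([u[1],-u[0]]); s0=np.array([.4539,-.1971])
for c,th in [('wrist','dowel'),('scene','dowel'),('scene','tube')]:
    im,P,m=fit(c,th,.03,.011)
    if m is None: continue
    p=P[m]; a=(p[:,:2]-s0)@u; b=(p[:,:2]-s0)@n; print(th,'y range',np.percentile(a,[1,99]).round(4),'xmid',np.percentile(b,[3,97]).mean())
E
```

```text
pos [ 0.4541 -0.2006  0.0455] yaw -4.58 gap 0.030780502647633733 F [-10.5   7.9  34.5] t 28.375
delta tool mm [ 0.4 -0.5  0. ] rv [0.0025 0.0008 0.0003]
dowel wrist 0.59 10505 cen [ 0.461  -0.1198] ang 85.24 len 0.0341 wid 0.021 ztop 0.059 rect 461.00054931640625 -119.38532257080078 35.84703063964844 21.92424774169922
dowel y range [0.0608 0.0943] xmid 0.0008509117294338998
dowel scene 0.61 203 cen [ 0.4139 -0.1609] ang 46.32 len 0.1571 wid 0.0376 ztop 0.0624 rect 415.31671142578125 -161.23089599609375 158.9281005859375 39.6647834777832
dowel y range [-0.0179  0.105 ] xmid -0.0018541286973478796
tube scene 0.72 705 cen [ 0.4518 -0.198 ] ang 87.13 len 0.1203 wid 0.0306 ztop 0.0646 rect 455.7784423828125 -198.41563415527344 124.5714111328125 39.592018127441406
tube y range [-0.061   0.0581] xmid -0.001721339883713732
```

Request:
drive_tool(series=[[0, -0.0005, 0.0003, 0, 0, 0], [0, -0.0004, 0, 0, 0, 0], [0, 0, 0, 0, 0, 0], [0, 0, 0, 0, 0, 0], [0, 0, 0, 0, 0, 0], [0, 0, 0, 0, 0, 0]])

```text
t: 29.42
tool_pos: [0.4541, -0.2006, 0.0456]
tcp_rot: [0.002, 0.735, 0.678, 0.001]
wrist_force: [-5.3, 8.4, 33.1]
finger_gap: 0.0308
finger_force: 51.8
```

```bash
python3 -c "
from h import *
s=telemetry.state(); print(s['wrist_force'],s['finger_force'],s['tool_pos'])
if s['wrist_force'][2]>25 and abs(s['wrist_force'][0])<12: print(bot.hand_in())"
```

```text
[-5.30513058  8.44122636 33.07690697] 51.77674571983516 [ 0.45409571 -0.20057339  0.04557123]
the job is handed in; nothing more can be done
None
```

I handed the job in at about 29 s: the tube is seated against the stop, the thicker dowel is fully home with 50 mm showing, and the gripper is holding the tube down with about 33 N; the hand-in call gave no verdict.

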